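# Set and lock the sliding stop of a bread slicing guide

## Task

Set the bread slicing guide for the next loaf: draw its spring-loaded sliding stop along the rail until the pointed nib on the stop is level with the pointed length marker clipped to the board's near edge, and while you hold the stop there swing its open cam lever upright towards the thumb post to lock it; do not shut the lever while the stop is away from the marker. Finish while holding: the program ends with the fingers still squeezing the thumb post and the shut lever between them and the nib still at the marker. Leave the sauce bottle, the tall spice jar and the lemon behind the board as they stand.

Things in the scene. Friction and masses are not known exactly. Their poses are not given: they have to be found in the camera images.
- guide: slicing guide, fixed: wooden board 170 x 360 mm, top 20 mm high, aluminium rail and ruler along its near side, steel fence (51 mm high) at its -y end. Origin: centre of the board's underside, on the worktop. y runs along the rail in the direction the stop is drawn out; z up; -x is the near edge. Rail centre line at x = -45 mm.
- leg_slide (a joint): sliding stop: dark steel carriage 44 x 70 mm on the rail, top 50 mm above the worktop, with a thin stop plate across the board. Value q: metres drawn out, 0 (home, where it starts) to 0.20; carriage centre at guide x = -45 mm, y = -100 mm + q. A spring pulls it home with 3 N at 0, rising 30 N per metre (5 to 8 N at the marker); let go, it runs home.
- nib_tip (a point): tip of the small bright steel nib on the carriage's near side, at guide x = -75.5 mm, y = -100 mm + q, 30 mm above the worktop; it moves with the stop.
- marker: length mark: steel clip 12 mm wide with a dark 20 mm diamond plate on top (35 mm high) on the board's near edge, a corner pointing to the rail. Fixed; its place along the board varies. Origin: on the worktop under the clip, at guide x = -90 mm, y between -30 and +60 mm; axes parallel to the guide's; its point is at its y = 0. At the mark, nib and point have the same guide y.
- post_foot (a point): upright steel post fixed on the carriage, 20 (x) x 10 (y) x 52 mm high, from 50 to 102 mm above the worktop. This point: centre of its foot, at carriage y = -12 mm. Its -y face, which a finger pushes to draw the stop out, is 17 mm to the -y side of the carriage centre.
- lever_hinge (a joint): black cam lever on the carriage, hinged on a level pin along x at carriage y = +10 mm, 54 mm above the worktop. 0: shut, upright beside the post (hard stop); opens by leaning over to +y, up to 0.55 rad; starts at 0.45 to 0.55. Stays where left; needs about 2.5 N at its tip. Even shut it does not keep the stop from sliding, so the stop must stay held.
- cam_lever: arm of the lever: 16 mm wide, 9 mm thick (tip bar 20 x 11 mm), reaching 50 mm from the pin. Origin: on the pin; z along the arm. Shut, the post's -y face and the lever's +y side are 32 to 33 mm apart; at 0.55 rad 58 mm at the tip. Straddle both from above, fingers closing along the guide's y; nothing near them is higher than 60 mm.
- hot_sauce: small sauce bottle, 38 mm wide, 146 mm high, standing behind the board; bystander. Origin: centre of its foot.
- spice_green: tall slender spice jar with a screw cap, 42 mm wide, 147 mm high, standing behind the board; bystander. Origin: centre of its foot.
- lemon_1: lemon 71 x 53 x 51 mm lying behind the board; bystander. Origin: under its middle.
- leg: the whole sliding stop (carriage, stop plate, thumb post). Origin: on the board top under the carriage centre; axes parallel to the guide's.
Not all that is in view belongs to the job. Several things look just like the marker: the one meant starts farthest to the robot's right.

How it is judged:
By the outcome, as a careful person would: the job done as asked, in the order asked, and still so for the second after the job is handed in, while the arm keeps its last pose, push and grip.
It also fails if it takes over 48 s, if anything falls off the work surface, if the arm or the gripper's body presses on something with over 40 N, if the wrist force passes 120 N, or if a joint passes its speed limit or range.

## Robot

A 6-joint arm with a two-finger parallel gripper is mounted at the origin on a cart in front of the work surface, level with it; the furniture and walls round the work are solid. World frame = base frame: x ahead of the robot, y to its left, z up, the work surface at z = 0. Lengths are in m, angles in rad, forces in N, time in s.
With the tool pointing down it reaches from about 0.25 to 0.725 m from the base axis. Payload 4 kg.
Tool frame: the origin (TCP) lies midway between the tips of the shut fingers; the grasp point (between the pads) lies 19 mm behind it; z points along the fingers, y is the line along which they close (so a half turn about z gives the same grasp; the last joint's range is limited). The gripper opens to 85 mm and grips with 20 to 120 N. Pads are 22 mm wide; open, the fingers measure 114 mm over their backs; the gripper's body (76 mm by 85 mm) begins 54 mm behind the grasp point. The pads swing forward as they close: fully open they stand 13 mm farther back than shut.
Start: joints at [1.103, 0.241, 0.005, 1.335, 0, 1.571], TCP at [0.225, 0.446, 0.231] pointing down, gripper open.
Joint ranges: [-2.72, 2.72], [-1.05, 1.87], [-1.09, 1.28], [-1.99, 2.15], [-1.42, 1.44], [-3.14, 3.14]. Speed limits (rad/s): [2.79, 2.79, 3.14, 3.14, 3.14, 3.14].

## Interface

Orientations are given as a unit quaternion [x, y, z, w].
In Python, from workcell import get_obs, imaging, workorder gives the robot as it stands.
- The arm moves only by the tool pendant, called after "Request:" by a JSON object that holds its "fn" and its "kwargs", one argument or row to a line. Schema: {"type":"object","properties":{"segments":{"type":"array","items":{"type":"array","items":{"type":"number"},"minItems":7,"maxItems":7},"minItems":1,"maxItems":10},"only":{"type":"string"},"quiet":{"type":"boolean"},"lines":{"type":"string"}},"required":["segments"],"additionalProperties":false}. segments is a list of rows, 1 to 10 of them, each of 7 numbers: a rotation vector rx, ry, rz in shares of pi/2 rad (1.0 is pi/2 rad), then dx, dy, dz in parts of the range, where 1.0 means 800 mm, then the finger opening in m; each row is the pose to reach, as a shift and turn from the pose commanded when the call began, along the tool's axes at that moment; what a row does not reach only later rows make up. A row lasts 1/8 s, in which the tool goes at most 0.0625 m and 0.188 rad, less where a joint would pass 70% of its speed; a pose out of reach is approached as far as the arm can. The fingers move at their own pace and stop on an object; the grip force is fixed at half the most. Time passes only in rows, so rows that do not move let the fingers close. The tool returns the time, the measured TCP pose, the force, the opening and the grip force at its end. only (a regular expression) keeps the lines of the reply that match it, lines (a string "A,B") keeps lines A to B, and quiet returns only ok. Shift and turn numbers lie between -1 and 1, and a call with a number outside is refused. Input that does not fit is refused with a message, and nothing moves.
- get_obs(): the state, without advancing time (a new reading comes with each control period).
- imaging.camera(name): name is "side" or "top"; returns (picture, depth): 480x640x3 uint8, red, green, blue; 480x640 float32, m along the optical axis (not along the pixel's ray), 0 where there is no reading.
- imaging.calibration(name): a dict with "mtx" (3x3 intrinsics, pixels), "k1" (the pictures are not rectified: a ray, as slopes to the right and down, at radius r is drawn at 1 + k1 r^2 times it, then the intrinsics apply), "R" (3x3) and "t" (3): a world point X has camera coordinates R X + t. Camera axes: x right, y down, z forward; pixel columns grow to the right and rows downward; lengths in m; the calibration is good to about 2 mm. A picture is of the moment at which its call begins. calibration takes no time and is no camera call.
- workorder.job_done(): hands the job in; it is judged then, once.
The state is a dict: "clock": time; "joint_pos": joint angles; "joint_vel": joint speeds; "tau": joint torques, N m; "eef_pos": TCP position; "tool_rot": TCP orientation; "ft_force": force on the tool from outside, world axes, zero at the start; "ft_torque": the same for the moment, N m; "grip_width": finger opening in m; "grasp_force": force on a finger pad.
Only numpy, scipy, OpenCV 4.12 (cv2) and the standard library are available. Lean on these libraries where they do the work, as an engineer would, in place of code of your own. Each camera call takes 0.05 s, during which the arm holds its last target. There are 200 camera calls.

## Working session

There is one attempt and no reset: what is moved stays moved. The work goes in short steps, Python scripts to look and compute and a tool call to move; the robot and the scene stay as the last step left them, time stands still between calls to the robot, and variables do not carry over. Pictures are saved under pics/ and viewed, at most 10 in all, crops included, and the job is handed in when it is done.

```bash
mkdir -p pics; cat > h.py <<'E'
import numpy as np, cv2
from workcell import get_obs, imaging, workorder
def snap(n):
    im,d=imaging.camera(n); np.savez('pics/%s.npz'%n,im=im,d=d); return im,d
def load(n):
    z=np.load('pics/%s.npz'%n); return z['im'],z['d']
def ray(n,u,v):
    c=imaging.calibration(n); K=np.array(c['mtx']); k=c['k1']
    a=np.array([(u-K[0,2])/K[0,0],(v-K[1,2])/K[1,1]]); s=a.copy()
    for _ in range(20): s=a/(1+k*(s@s))
    R=np.array(c['R']);t=np.array(c['t'])
    return -R.T@t, R.T@np.array([s[0],s[1],1.])
def onz(n,u,v,z):
    o,d=ray(n,u,v); return o+d*(z-o[2])/d[2]
def dep(n,u,v,D):
    o,d=ray(n,u,v); return o+d*D[int(round(v)),int(round(u))]
def proj(n,X):
    c=imaging.calibration(n); K=np.array(c['mtx']);p=np.array(c['R'])@X+np.array(c['t'])
    s=p[:2]/p[2]; s=s*(1+c['k1']*(s@s)); return K[:2,:2]@s+K[:2,2]
E
python3 - <<'E'
from h import *
for n in('top','side'):
    im,d=snap(n); cv2.imwrite('pics/%s0.png'%n,im[...,::-1])
    c=imaging.calibration(n);print(n,c)
o=get_obs();print(o['clock'],o['eef_pos'],o['tool_rot'],o['grip_width'])
E
```

```text
top {'mtx': array([[607.71920537,   0.        , 325.59601884],
       [  0.        , 607.71920537, 236.80833789],
       [  0.        ,   0.        ,   1.        ]]), 'k1': -0.07917026157741443, 'R': array([[ 0.01597493, -0.99977289,  0.01410577],
       [-0.99059051, -0.01774286, -0.13570424],
       [ 0.1359237 , -0.01180518, -0.99064897]]), 't': array([0.00146628, 0.54842606, 0.925938  ])}
side {'mtx': array([[572.20252547,   0.        , 321.20358921],
       [  0.        , 572.20252547, 235.16276273],
       [  0.        ,   0.        ,   1.        ]]), 'k1': -0.06789529193306569, 'R': array([[-0.92929975, -0.36894395,  0.01680268],
       [-0.13876646,  0.30664086, -0.94165559],
       [ 0.34226575, -0.87741196, -0.33615832]]), 't': array([0.50846782, 0.14143911, 0.72718353])}
0.1 [0.22520245 0.44577961 0.2304871 ] [ 2.31769910e-01  9.72770164e-01 -9.32115699e-04 -2.21143099e-04] 0.08557767451049983
```

View pics/top0.png

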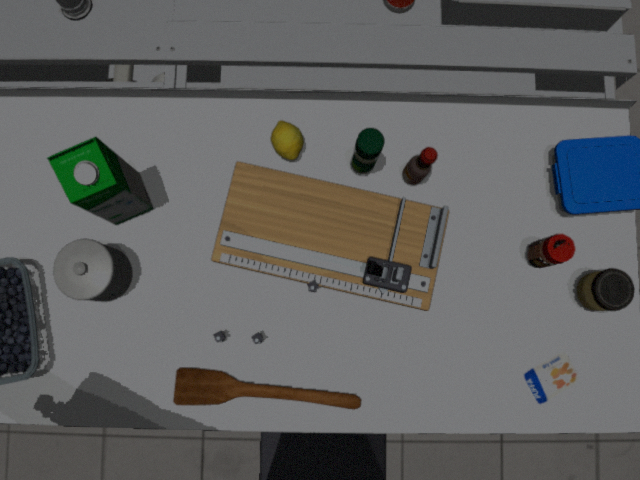

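View pics/side0.png

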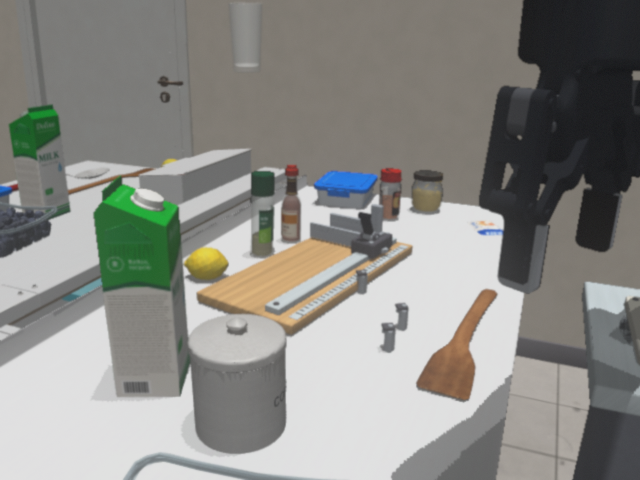

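The top view shows the board at (330,235), with the carriage at (386,272), post and lever included. Marker lookalikes are A (313,286) on the board's near edge, B (259,338) and C (221,336), both lying loose on the worktop. A is farthest to the robot's right (image right) and is clipped to the board, so I choose A and check it in a close crop.

```bash
python3 - <<'E'
from h import *
im,d=load('top')
c=cv2.resize(im[225:325,285:445],None,fx=5,fy=5,interpolation=cv2.INTER_CUBIC)
cv2.imwrite('pics/crop1.png',c[...,::-1])
hsv=cv2.cvtColor(im,cv2.COLOR_RGB2HSV)
m=cv2.inRange(hsv,(8,60,60),(25,255,255)); m[:150]=0;m[320:]=0
n,l,s,_=cv2.connectedComponentsWithStats(m);k=1+np.argmax(s[1:,4]);print(s[k])
cnt=cv2.findContours((l==k).astype(np.uint8),0,2)[0]
h=cv2.convexHull(np.vstack(cnt)); print(cv2.approxPolyDP(h,4,True).reshape(-1,2))
for u,v in cv2.boxPoints(cv2.minAreaRect(h)): print(u,v,onz('top',u,v,.02).round(4))
E
```

```text
[  212   162   190   127 13179]
[[236 163]
 [401 199]
 [377 288]
 [307 283]
 [212 260]]
210.63464 260.9736 [0.5082 0.1945 0.02  ]
233.7099 160.0194 [0.6754 0.1636 0.02  ]
401.40576 198.34988 [ 0.6163 -0.1123  0.02  ]
378.3305 299.30408 [ 0.4516 -0.0752  0.02  ]
```

View pics/crop1.png

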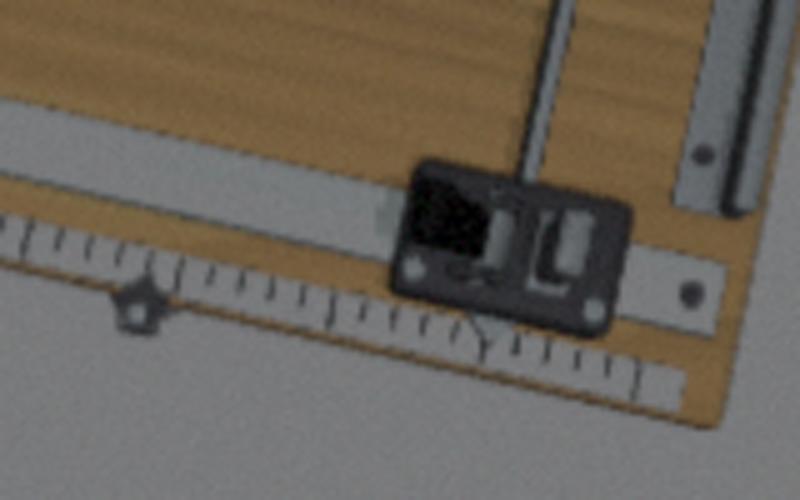

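The crop confirms A: a dark diamond with its point towards the rail at about crop (148,272), which is pixel (314.6,279.4). The nib tip is at about crop (486,347), pixel (382.2,294.4). The lever leans left (+y) from the carriage, and the post is at crop (573,243).

```bash
python3 - <<'E'
from h import *
im,d=load('top')
P=lambda u,v,z:onz('top',285+u/5-.4,225+v/5-.4,z)
a=P(0,262,.02);b=P(715,428,.02);print('edge',a,b)
yd=(a-b)[:2];yd/=np.linalg.norm(yd)
# other estimates: far edge and rail edges
f1=onz('top',237,163,.02);f2=onz('top',401,198.5,.02);e=(f1-f2)[:2];print('far',f1,f2,e/np.linalg.norm(e),'near',yd)
r1=P(0,175,.024);r2=P(390,260,.024);e=(r1-r2)[:2];print('rail',e/np.linalg.norm(e))
xd=np.array([yd[1],-yd[0]]);print('yaw',np.arctan2(xd[1],xd[0]))
nl=onz('top',212,261,.02);print('nearleft',nl,'nearright',b,'len',(nl-b)[:2]@yd, 'width',(f1-nl)[:2]@xd)
# 5mm: marker/nib
mk=P(148,272,.035);mc=P(139,307,.035);nib=P(486,347,.03);post=P(575,243,.102)
for n,p in(('mk',mk),('mc',mc),('nib',nib),('post',post),('postdep',dep('top',285+575/5,225+240/5,d)),('lev',P(445,215,.095))):
    print(n,p.round(4),((p-b)[:2]@xd).round(4),((p-b)[:2]@yd).round(4))
# side crops
s,_=load('side')
c=cv2.resize(s[195:305,320:430],None,fx=5,fy=5,interpolation=cv2.INTER_CUBIC)
cv2.imwrite('pics/crop2.png',c[...,::-1])
E
```

```text
edge [0.48467007 0.07506481 0.02      ] [ 0.43535023 -0.15421549  0.02      ]
far [0.67045593 0.15802444 0.02      ] [ 0.61606563 -0.11160751  0.02      ] [0.19773756 0.980255  ] near [0.21029686 0.97763758]
rail [0.19668498 0.98046673]
yaw -0.21187860110498247
nearleft [0.50823925 0.1923048  0.02      ] nearright [ 0.43535023 -0.15421549  0.02      ] len 0.3540995893371827 width 0.16579816774568362
mk [0.4813 0.0276 0.035 ] 0.0067 0.1874
mc [0.4702 0.0302 0.035 ] -0.0047 0.1877
nib [ 0.4597 -0.0797  0.03  ] 0.0081 0.078
post [ 0.4874 -0.0981  0.102 ] 0.0391 0.0658
postdep [ 0.4879 -0.0991  0.0993] 0.0398 0.0649
lev [ 0.4956 -0.0604  0.095 ] 0.0392 0.1044
```

View pics/crop2.png

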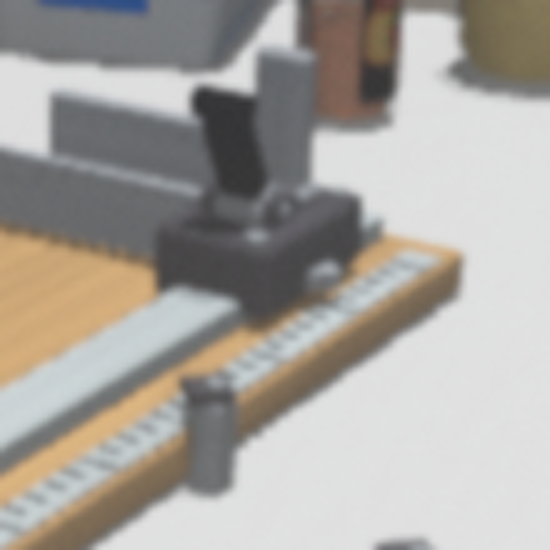

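The post stands on the carriage at crop (285,130) and the open lever leans over to +y at crop (230,140). The marker clip is at crop (208,435). From the top view, the yaw is about -0.203 and the draw distance about 109.5 mm. I'll start by going above the straddle point.

Careful with the scale: shifts go in shares of 800 mm and turns go in shares of pi/2 rad. That gives: -0.4726 m is -0.5908, -0.3438 m is -0.4298, -0.264 rad is -0.1681.

Request:
{"fn": "pendant", "kwargs": {
  "segments": [
    [0,0,-0.1681,-0.5908,-0.4298,0,0.085],
    [0,0,-0.1681,-0.5908,-0.4298,0,0.085],
    [0,0,-0.1681,-0.5908,-0.4298,0,0.085],
    [0,0,-0.1681,-0.5908,-0.4298,0,0.085],
    [0,0,-0.1681,-0.5908,-0.4298,0,0.085],
    [0,0,-0.1681,-0.5908,-0.4298,0,0.085],
    [0,0,-0.1681,-0.5908,-0.4298,0,0.085],
    [0,0,-0.1681,-0.5908,-0.4298,0,0.085],
    [0,0,-0.1681,-0.5908,-0.4298,0,0.085],
    [0,0,-0.1681,-0.5908,-0.4298,0,0.085]
  ]
}}

```text
clock: 1.35
eef_pos: [0.493, -0.0768, 0.2306]
tool_rot: [0.104, 0.995, -0.0, -0.0]
ft_force: [0.6, 0.5, -0.3]
grip_width: 0.085
grasp_force: 0.0
```

To row units: 0.11 m is 0.1375, 0.09 m is 0.1125.

Request:
{"fn": "pendant", "kwargs": {
  "segments": [
    [0,0,0,0,0.0013,0.0625,0.085],
    [0,0,0,0,0.0013,0.1125,0.085],
    [0,0,0,0,0.0013,0.1375,0.085],
    [0,0,0,0,0.0013,0.1375,0.085]
  ]
}}

```text
clock: 1.85
eef_pos: [0.4905, -0.0725, 0.1192]
tool_rot: [0.102, 0.995, 0.0, -0.003]
ft_force: [0.0, -0.5, 0.0]
grip_width: 0.0851
grasp_force: 0.0
```

```bash
python3 - <<'E'
from h import *
o=get_obs();print(o['eef_pos'],o['tool_rot'],o['joint_pos'])
im,d=snap('top');s,_=snap('side')
a=cv2.resize(im[200:320,300:460],None,fx=4,fy=4);b=cv2.resize(s[170:290,310:450],None,fx=4,fy=4)
b=b[:,:400] if 0 else b
cv2.imwrite('pics/c3.png',cv2.resize(np.hstack([a[:, :],b]),(800,320),interpolation=cv2.INTER_AREA)[...,::-1])
E
```

```text
[ 0.49048504 -0.07251133  0.11923091] [ 1.01825159e-01  9.94798714e-01  1.08347042e-04 -2.67277876e-03] [-1.46758977e-01  3.15838954e-01 -1.98170396e-01  1.06213688e+00
 -2.26922997e-05  5.72457057e-02]
```

View pics/c3.png

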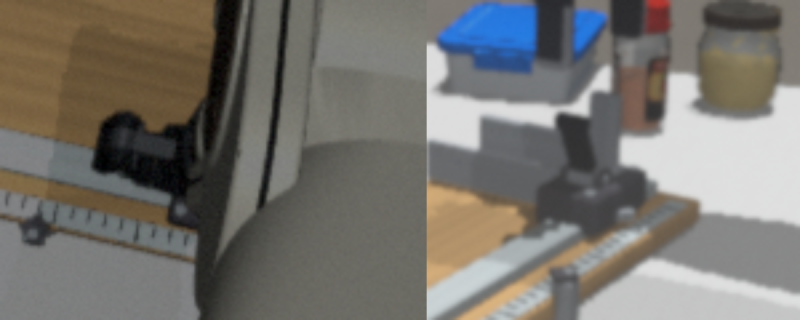

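Left half: the arm covers the carriage in the top view, though the marker is still visible at (36,230). Right half: the side view shows both fingertips at (553,40) and (628,40) above and either side of the post and lever. Continuing down, then drawing out.

To row units: 0.053 m is 0.0663, 0.03 m is 0.0375.

Request:
{"fn": "pendant", "kwargs": {
  "segments": [
    [0,0,0,-0.0019,0,0.0375,0.085],
    [0,0,0,-0.0019,0,0.0663,0.085],
    [0,0,0,-0.0019,0,0.0663,0.085],
    [0,0,0,-0.0019,0,0.0663,0.085]
  ]
}}

```text
clock: 2.45
eef_pos: [0.4952, -0.0732, 0.0699]
tool_rot: [0.102, 0.995, -0.0, 0.001]
ft_force: [-0.1, 0.2, 1.0]
grip_width: 0.085
grasp_force: 0.0
```

Request:
{"fn": "pendant", "kwargs": {
  "segments": [
    [0,0,0,0,0.0063,0,0.085],
    [0,0,0,0,0.0125,0,0.085],
    [0,0,0,0,0.0188,0,0.085],
    [0,0,0,0,0.025,0,0.085],
    [0,0,0,0,0.025,0,0.085]
  ]
}}

```text
clock: 3.08
eef_pos: [0.4984, -0.0533, 0.0686]
tool_rot: [0.102, 0.995, -0.0, 0.0]
ft_force: [0.8, -3.2, 1.6]
grip_width: 0.0852
grasp_force: 1.4
```

```bash
python3 - <<'E'
from h import *
o=get_obs();print(o['eef_pos'],o['ft_force'])
s,_=snap('side')
b=cv2.resize(s[180:300,320:440],None,fx=5,fy=5,interpolation=cv2.INTER_CUBIC)
cv2.imwrite('pics/c4.png',b[...,::-1])
E
```

```text
[ 0.49839585 -0.05333253  0.06864445] [ 0.82087438 -3.22971243  1.62829514]
```

View pics/c4.png

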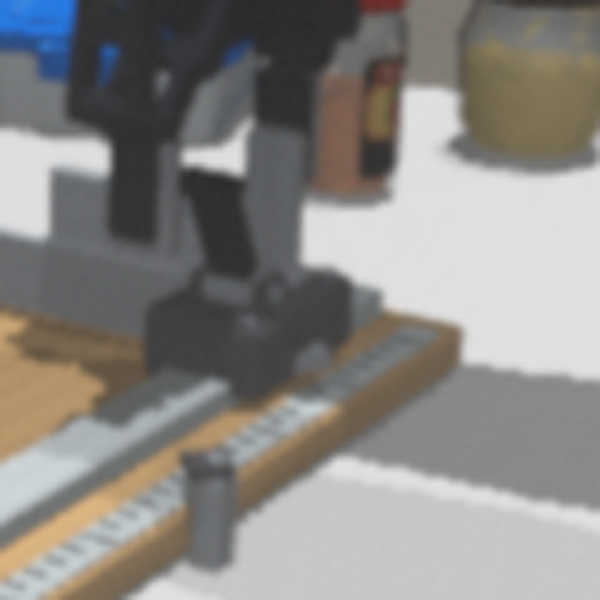

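Both fingers straddle the post and lever, the -y finger is against the post (3 N), and the lever is clear. The nib is at about crop (312,355) and the marker at (208,460). Next I draw the stop most of the way.

To row units: 0.095 m is 0.1188, 0.092 m is 0.115.

Request:
{"fn": "pendant", "kwargs": {
  "segments": [
    [0,0,0,0,0.0125,0,0.085],
    [0,0,0,0,0.0275,0,0.085],
    [0,0,0,0,0.0425,0,0.085],
    [0,0,0,0,0.0575,0,0.085],
    [0,0,0,0,0.0725,0,0.085],
    [0,0,0,0,0.0875,0,0.085],
    [0,0,0,0,0.1025,0,0.085],
    [0,0,0,0,0.115,0,0.085],
    [0,0,0,0,0.1188,0,0.085],
    [0,0,0,0,0.1188,0,0.085]
  ]
}}

```text
clock: 4.38
eef_pos: [0.518, 0.0386, 0.0684]
tool_rot: [0.102, 0.995, -0.001, 0.001]
ft_force: [1.6, -5.8, 1.3]
grip_width: 0.0851
grasp_force: 2.8
```

```bash
python3 - <<'E'
from h import *
o=get_obs();print(o['eef_pos'],o['ft_force'])
s,_=snap('side');im,_=snap('top')
b=cv2.resize(s[220:310,320:420],None,fx=6,fy=6,interpolation=cv2.INTER_CUBIC)
cv2.imwrite('pics/c5.png',b[...,::-1])
E
```

```text
[0.51801243 0.03860682 0.06844322] [ 1.60713042 -5.79408649  1.26487848]
```

View pics/c5.png

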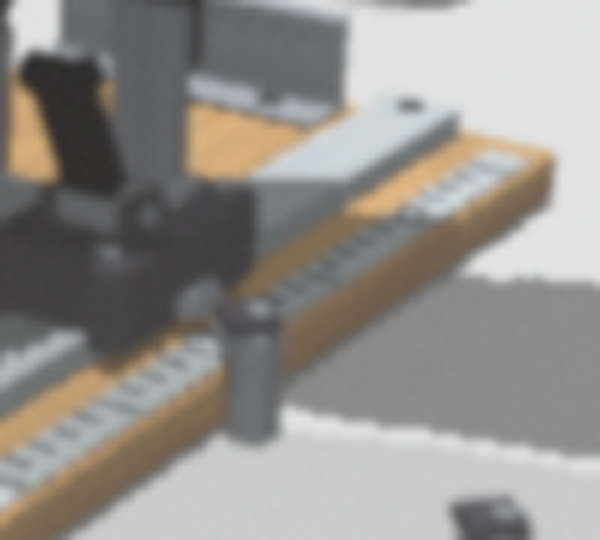

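The nib is at about crop (205,300), just short of the marker diamond centred at (252,312). I'll overlay the predicted geometry to get the remainder.

```bash
python3 - <<'E'
from h import *
yd=np.array([.202,.9794,0]);xd=np.array([.9794,-.202,0])
mc=np.array([.4702,.0302,.035]);nib0=np.array([.4597,-.0797,.03])
im,_=load('top');s,_=load('side')
def crop(img,n,u0,v0,w,h,f,q):
    c=cv2.resize(img[v0:v0+h,u0:u0+w],None,fx=f,fy=f,interpolation=cv2.INTER_CUBIC)
    m=lambda X:tuple(int(round((a-b+.5)*f)) for a,b in zip(proj(n,X),(u0,v0)))
    for X,col in((mc,(255,0,0)),(nib0+q*yd,(0,255,0))):cv2.circle(c,m(X),2,col,-1)
    p=mc.copy();p[2]=.03
    cv2.line(c,m(p),m(p+.04*xd),(255,255,0),1)
    for k in (-.01,.01): cv2.line(c,m(p+k*yd+.012*xd),m(p+k*yd+.02*xd),(0,255,255),1)
    return c
a=crop(s,'side',340,255,50,40,12,.1022);b=crop(im,'top',290,255,20*1+30,40,8,.1022)
cv2.imwrite('pics/c6.png',a[...,::-1])
print(proj('top',nib0+.1022*yd),proj('side',nib0+.1022*yd),proj('side',mc))
# dark diamond top in side: top plate centroid
g=cv2.cvtColor(s,cv2.COLOR_RGB2GRAY);print(g[268:282,345:372])
E
```

```text
[318.75384314 279.88725058] [357.66771235 270.11975409] [362.22073619 270.48505404]
[[ 66  66  65  68  74  86 103 112 109 108 105  95  83  81  88  99 106 106
  105 105 112 117 116 112 110 112 118]
 [ 67  67  67  71  83  98 113 118 111 107 104  96  88  87  90  97 105 108
  105 102 104 109 115 120 121 121 121]
 [ 67  68  67  72  90 105 111 113 107 103  99  92  88  89  90  96 110 123
  124 117 105 103 114 123 124 122 119]
 [ 66  67  66  74  88 105 110 110 106 103  94  84  84  87  90  96 114 133
  139 127 112 111 119 121 120 118 115]
 [ 67  67  66  72  88 103 106 105 103 100  95  82  81  85  87  90 101 116
  122 114 100 104 114 116 116 113 111]
 [ 66  65  68  73  83  95  96  95  95  98 100  90  80  81  82  84  86  90
   95  91  85  91 104 112 113 111 108]
 [ 68  70  75  79  85  90  90  89  89  93 103 100  85  77  77  78  78  80
   80  79  78  88 102 110 110 107 105]
 [ 73  77  87  95  97  97  97 103 102 103 104 103  93  81  80  80  84  89
   92  89  86  94 106 107 106 103 103]
 [ 83  90 105 122 125 121 125 135 140 143 132 111 100  92  90  93 100 109
  113 106  95  99 105 104 103 103 102]
 [ 94 101 124 148 152 145 143 155 160 170 161 132 109 100  99 102 109 114
  118 112 101 100 106 103 103 101 101]
 [114 118 139 158 161 156 153 153 156 165 164 138 112 101 101 105 110 113
  113 108 100 100 103 104 103 101  99]
 [144 141 147 154 156 162 170 171 169 167 163 138 109  99 101 106 110 111
  110 106 101 100 101 102 102  99 100]
 [163 160 154 147 142 154 169 177 176 172 167 145 110  98 101 106 109 111
  109 106 100  98  98  99  99 100 101]
 [162 165 168 166 156 157 168 174 172 162 155 140 109  98 102 105 108 108
  109 105 101  98  99  99 101 103 109]]
```

View pics/c6.png

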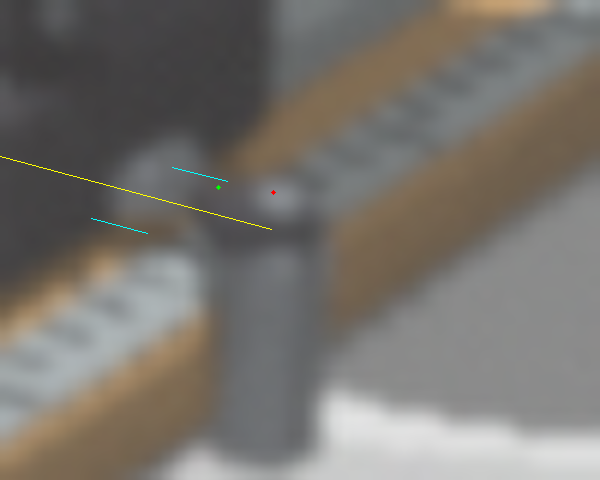

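The overlay matches: red sits on the marker screw, green on the nib tip, and the nib is about 7.4 mm short on the -y side. Next I move +7.3 mm, then narrow the fingers while holding the -y finger still, with the lever not yet touched.

To row units: 0.0073 m is 0.0091, 0.0053 m is 0.0066.

Request:
{"fn": "pendant", "kwargs": {
  "segments": [
    [0,0,0,0,0.005,0,0.085],
    [0,0,0,0,0.0091,0,0.085],
    [0,0,0,0,0.0066,0,0.081],
    [0,0,0,0,0.0041,0,0.077],
    [0,0,0,0,0.0016,0,0.073],
    [0,0,0,0,-0.0009,0,0.069],
    [0,0,0,0,-0.0034,0,0.065],
    [0,0,0,0,-0.0034,0,0.065]
  ]
}}

```text
clock: 5.48
eef_pos: [0.5163, 0.0354, 0.0685]
tool_rot: [0.102, 0.995, -0.001, -0.0]
ft_force: [-1.3, -6.4, 4.0]
grip_width: 0.0647
grasp_force: 3.2
```

```bash
python3 - <<'E'
from h import *
o=get_obs();p=np.array(o['eef_pos']);print(p,o['grip_width'],o['ft_force'])
s=(p-[.4896,-.0859,0])[:2]@[.202,.9794];print('q',s-o['grip_width']/2+.017)
E
```

```text
[0.5163224  0.03543301 0.06845526] 0.06471641418349938 [-1.29415308 -6.38118364  3.96791599]
q 0.10887326995105229
```

```bash
cat > ov.py <<'E'
from h import *
import sys
yd=np.array([.202,.9794,0]);xd=np.array([.9794,-.202,0])
mc=np.array([.4702,.0302,.035]);nib0=np.array([.4597,-.0797,.03])
s,_=snap('side');q=float(sys.argv[1]);f=12;u0,v0=325,235
c=cv2.resize(s[v0:v0+50,u0:u0+62],None,fx=f,fy=f,interpolation=cv2.INTER_CUBIC)
m=lambda X:tuple(int(round((a-b+.5)*f)) for a,b in zip(proj('side',X),(u0,v0)))
cv2.circle(c,m(mc),2,(255,0,0),-1);cv2.circle(c,m(nib0+q*yd),2,(0,255,0),-1)
p=mc.copy();p[2]=.03
cv2.line(c,m(p),m(p+.04*xd),(255,255,0),1)
for k in(-.01,.01): cv2.line(c,m(p+k*yd+.012*xd),m(p+k*yd+.02*xd),(0,255,255),1)
c=cv2.convertScaleAbs(c,alpha=1.4)
cv2.imwrite('pics/%s.png'%sys.argv[2],c[...,::-1])
E
python3 ov.py .1089 c7
```

```text
(no output)
```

View pics/c7.png

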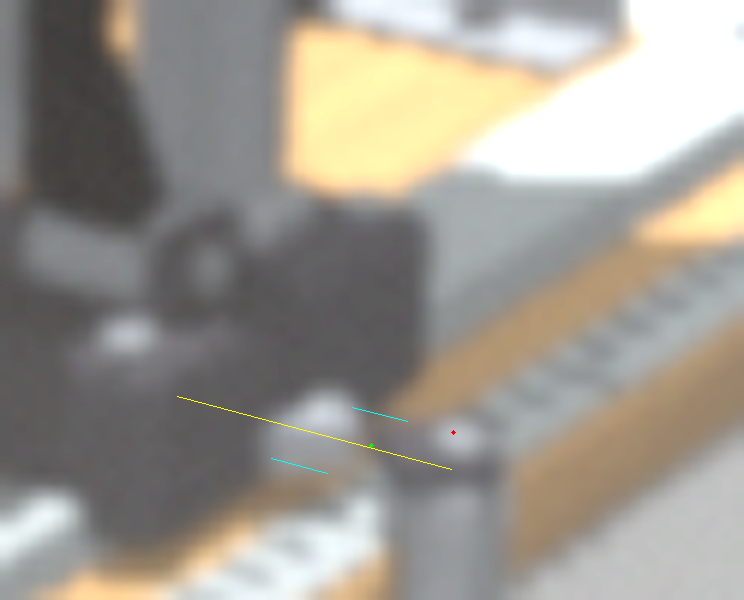

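The nib tip at about (366,449) lies on the marker's guide-x line, so it is level. Now I close the lever while holding the stop, watching q.

To row units: -0.01 m is -0.0125, -0.0085 m is -0.0106.

Request:
{"fn": "pendant", "kwargs": {
  "segments": [
    [0,0,0,0,-0.0013,0,0.062],
    [0,0,0,0,-0.0031,0,0.059],
    [0,0,0,0,-0.005,0,0.056],
    [0,0,0,0,-0.0069,0,0.053],
    [0,0,0,0,-0.0088,0,0.050],
    [0,0,0,0,-0.0106,0,0.047],
    [0,0,0,0,-0.0125,0,0.044],
    [0,0,0,0,-0.0125,0,0.044]
  ]
}}

```text
clock: 6.52
eef_pos: [0.5145, 0.0259, 0.0694]
tool_rot: [0.102, 0.995, -0.001, 0.0]
ft_force: [-4.3, -5.8, 10.1]
grip_width: 0.0441
grasp_force: 7.1
```

```bash
python3 - <<'E'
from h import *
o=get_obs();p=np.array(o['eef_pos']);print(p,o['grip_width'],o['ft_force'])
s=(p-[.4896,-.0859,0])[:2]@[.202,.9794];print('q',s-o['grip_width']/2+.017)
E
```

```text
[0.51446676 0.02590321 0.06941921] 0.04413839932373219 [-4.34629214 -5.79733342 10.0897099 ]
q 0.1094539491210925
```

Request:
{"fn": "pendant", "kwargs": {
  "segments": [
    [0,0,0,0,-0.0019,0,0.041],
    [0,0,0,0,-0.0038,0,0.038],
    [0,0,0,0,-0.0056,0,0.035],
    [0,0,0,0,-0.0073,0,0.032],
    [0,0,0,0,-0.0073,0,0.028],
    [0,0,0,0,-0.0073,0,0.02],
    [0,0,0,0,-0.0073,0,0.01],
    [0,0,0,0,-0.0073,0,0.0],
    [0,0,0,0,-0.0073,0,0.0],
    [0,0,0,0,-0.0073,0,0.0]
  ]
}}

```text
clock: 7.78
eef_pos: [0.5137, 0.0204, 0.0698]
tool_rot: [0.103, 0.995, -0.001, 0.001]
ft_force: [-3.6, -6.3, 11.6]
grip_width: 0.03
grasp_force: 58.5
```

```bash
python3 - <<'E'
from h import *
o=get_obs();p=np.array(o['eef_pos']);print(p,o['grip_width'],o['ft_force'])
s=(p-[.4896,-.0859,0])[:2]@[.202,.9794];print('q',s-o['grip_width']/2+.017)
E
python3 ov.py .1095 c8
```

```text
[0.51366189 0.02036429 0.06980013] 0.02996478055228738 [-3.5655199  -6.27272824 11.60459286]
q 0.11095335986399339
```

View pics/c8.png

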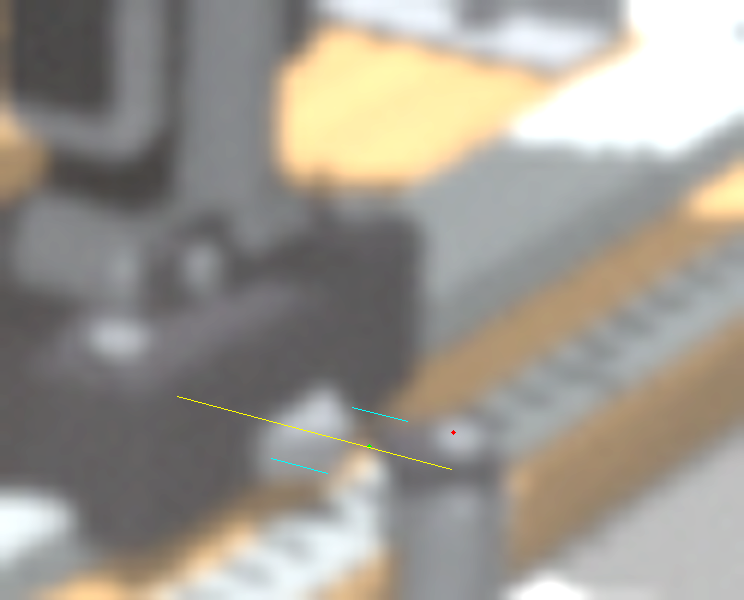

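The lever is shut and gripped at 58 N. The carriage screw moved from (128,333) to (120,340), so I'll measure the travel from that screw.

```bash
python3 - <<'E'
from h import *
yd=np.array([.202,.9794,0])
def cen(g,u,v,r=2.5,f=8):
    x0,y0=int(u)-4,int(v)-4
    c=cv2.resize(g[y0:y0+9,x0:x0+9].astype(np.float32),None,fx=f,fy=f,interpolation=cv2.INTER_CUBIC)
    yy,xx=np.mgrid[:9*f,:9*f];xx=(xx+.5)/f-.5+x0;yy=(yy+.5)/f-.5+y0
    w=np.clip(c-(c.max()+np.median(c))/2,0,None)*(np.hypot(xx-u,yy-v)<r)
    return (w*xx).sum()/w.sum(),(w*yy).sum()/w.sum()
s0=cv2.imread('pics/side0.png',0);s=cv2.cvtColor(load('side')[0],cv2.COLOR_RGB2GRAY)
a=cen(s0,320+257/5-.4,195+237/5-.4);b=cen(s,325+120/12-.5,235+340/12-.5)
p=cv2.imread('pics/c7.png',0);c7=cv2.resize(p,(62,50),interpolation=cv2.INTER_AREA);c=cen(c7,128/12-.5,333/12-.5);c=(c[0]+325,c[1]+235)
A,C,B=[onz('side',*x,.051) for x in(a,c,b)]
print(a,c,b);print('q c7',(C-A)@yd,'q now',(B-A)@yd,A,B,'perp',(B-A)@[.9794,-.202,0])
o=get_obs();p=o['eef_pos'];print('center-based',(p-np.array([.4896,-.0859,0]))[:2]@yd[:2]-.01625+.017)
E
```

```text
(np.float64(370.90279630930166), np.float64(241.7595863581636)) (np.float64(335.26498269755314), np.float64(262.55352576485075)) (np.float64(334.37638644972986), np.float64(262.70435918683347))
q c7 0.10801391672343093 q now 0.10926084592423219 [ 0.48250417 -0.05166082  0.051     ] [0.50549526 0.05515625 0.051     ] perp 0.0009404259343995865
center-based 0.10968662250973625
```

The travel measures 109.3 to 109.7 mm against a target of 109.5 mm, and the lever is shut and squeezed. Handing in.

```bash
python3 -c "
from workcell import workorder;print(workorder.job_done())"
```

```text
the job is handed in; nothing more can be done
None
```

I handed the job in at about 8 s with the nib level with the marker to within about 1 mm by my measurements, the cam lever shut, and the fingers still squeezing post and lever at about 58 N; the bottle, jar and lemon were left alone, and the hand-in returned no verdict.

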